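# Stack the keyed seed tray and its cover

## Robot

A 6-joint arm with a two-finger parallel gripper is mounted at the origin on the work surface. World frame = base frame: x ahead of the robot, y to its left, z up, the work surface at z = 0. Lengths are in mm, angles in rad, forces in N, time in s.
With the tool pointing down it reaches from about 400 to 925 mm from the base axis. Payload 12.5 kg.
Tool frame: the origin (TCP) lies at the very end of the fingers, on their centre line; the grasp point (between the pads) lies 19 mm behind it; z points along the fingers, y is the line along which they close (so a half turn about z gives the same grasp; the last joint's range is limited). The gripper opens to 95 mm and grips with 3 to 60 N. Pads are 20 mm wide; open, the fingers measure 119 mm over their backs; the gripper's body (75 mm by 180 mm) begins 59 mm behind the grasp point.
Start: joints at [1.104, 0.491, 1.559, -0, 1.092, -0.106], TCP at [220.624, 584.784, 214.661] pointing down, gripper open.
Joint ranges: [-3.1, 3.1], [-0.84, 2.19], [0.05, 2.79], [-1.13, 4.28], [0.06, 2.93], [-2.69, 2.69]. Speed limits (rad/s): [2.22, 2.22, 2.79, 3.14, 3.14, 3.14].

## Interface

Orientations are given as [roll, pitch, yaw] about the fixed x, y, z axes, in that order (R = Rz(yaw) Ry(pitch) Rx(roll)).
In Python, from cell import * gives the robot as it stands.
- The arm moves only by the tool jog_arm, never from a script. Its argument "targets" is a list of rows, each an object with "turn": the turn, a rotation vector about the world's x, y, z in degrees, a list of three; "slide": the shift along the world's x, y, z in mm, a list of three; "claw": the opening in per cent of the stroke, from 0 (shut) to 100 (fully open). In form: [{"turn": [wx, wy, wz], "slide": [x, y, z], "claw": claw}, ...]. A call has 1 to 5 rows; each row shifts and turns the commanded pose from where the row before left it; what a row does not reach is not made up. A row lasts 1/8 s, in which the tool goes at most 62.5 mm and 10.7 degrees, less where a joint would pass 70% of its speed; a pose out of reach is approached as far as the arm can. A call with a gripper value outside its range is refused whole. The fingers move at their own pace and stop on an object; the grip force is fixed at half the most. Time passes only in rows, so rows that do not move let the fingers close. It gives the time, the measured TCP pose, the force, the opening and the grip force at its end, in the units of the state.
- state(): the state, without advancing time (a new reading comes with each control period).
- read_camera(name): name is "side" or "top"; returns a dict with "frame" (420x560x3 uint8, blue, green, red), "mtx" (3x3 intrinsics, pixels), "k1" (the pictures are not rectified: a ray, as slopes to the right and down, at radius r is drawn at 1 + k1 r^2 times it, then the intrinsics apply), "R" (3x3) and "t" (3): a world point X has camera coordinates R X + t. Camera axes: x right, y down, z forward; pixel columns grow to the right and rows downward; lengths in mm; the calibration is good to about 2 mm. A picture is of the moment at which its call begins. There is no depth.
- job_done(): hands the job in; it is judged then, once.
Trained networks look in the newest picture that a camera, given by its name, has taken for a name from the list of things; names that differ only in an ending like _2 or _b are one class to them, and where a whole thing is asked for, a point or a joint stands for the part that bears it (a point fixed in the world has none). Each returns a list of dicts, best first, with "conf" (0 to 1); they miss things now and then, are a little off and sometimes report something else, mostly with a low value. They report only what shows in the picture. A call takes as long as a camera call. They do not tell look-alikes from the thing itself.
- look_for(query, camera): "xy" ([column, row] in pixels, amid what is visible of it).
The state is a dict: "t": time; "joints": joint angles; "qvel": joint speeds; "tau": joint torques, N m; "eef_pos": TCP position; "tcp_rot": TCP orientation; "ft_force": force on the tool from outside, world axes, zero at the start; "moment": the same for the moment, N m; "opening": opening from 0.0 (shut) to 1.0 (fully open); "grip_force": force on a finger pad.
Only numpy, scipy, OpenCV 4.12 (cv2) and the standard library are available. Lean on these libraries where they do the work, as an engineer would, in place of code of your own. Each camera call takes 0.05 s, during which the arm holds its last target. There are 200 camera calls.

## Task

Stack the loose grey seed tray on the black tray that is fixed to the plywood board, then put the green cover on the grey tray. Turn each so that its notch goes over the orange tongue of the tray below and it sits fully home, level all round; lower them into place, do not drop them. Let go, and leave the pot, the trowel and the wooden board where they are.

Things in the scene. Friction and masses are not known exactly. Their poses are not given: they have to be found in the camera images.
- base_seat (a point): Where the middle of the grey tray's underside lies when home on the black bottom tray: 72 mm above the table, x along the tray's length, y across, z up. The black tray has the same shape as the grey one and stands on a 200 x 150 x 20 mm plywood board, both fixed. Its rim is 8 mm above this point (the grey tray's foot goes 8 mm inside it).
- base_tongue (a point): Top of the black tray's upright orange tongue: round-topped, 24 mm wide (x), 14 mm thick (y), rising 20 mm above the rim. It is at x +45, y +58 mm from base_seat: at the +y long wall, towards the +x end, 100 mm above the table.
- tray_mid (a point): Centre, half-way up, of the loose grey plastic tray, open on top: 180 (x) x 130 (y) x 60 mm to the rim, walls 7 mm, about 0.35 kg. Underside 30 mm below, floor 18 mm below, rim 30 mm above this point. Home: 30 mm above base_seat, x and y axes agreeing with it (within play); turned half round it rides up on the tongue.
- tray_rib (a point): Middle of the top edge of the grey tray's white carrying rib, 18 mm above tray_mid and 12 mm below the rim. The rib is 16 mm thick (x), 36 mm tall, runs across the whole inside along y, with 75 mm free on either side: pinch it from above, fingers closing along the tray's x.
- tray_tongue (a point): Top of the grey tray's own orange tongue, which the cover's notch goes over: same shape and place as the black tray's, at x +45, y +58, z +50 mm from tray_mid, 20 mm above the rim.
- tray_notch (a point): Mouth of the grey tray's notch, at the outer face: x +45, y +65, z -22 mm from tray_mid, straight under its own tongue, outlined in orange. Open outwards and downwards, 29 mm wide (2.5 mm play each side), 17 mm deep in y (3 mm play), 22 mm tall above the ledge that rests on the lower rim. The 160 x 110 x 8 mm foot with rounded edges has 3 mm play inside the lower rim.
- cover_mid (a point): Centre, half-way up, of the green cover: 180 (x) x 130 (y) mm plate, 54 mm tall with handle, about 0.28 kg. Underside of its foot (as the tray's, 8 mm deep) 27 mm below, plate from 19 to 13 mm below this point. Home: 49 mm above tray_mid, x and y axes agreeing with the tray's (within play).
- cover_handle (a point): Middle of the top edge of the cover's white handle bar, 27 mm above cover_mid. The bar is 16 mm thick (x), 80 mm long (y), 40 mm tall: pinch it from above, fingers closing along the cover's x.
- cover_notch (a point): Outer edge of the cover's notch: x +45, y +65, z -19 mm from cover_mid. An open slot right through the plate, edged in orange, 29 mm wide, 17 mm deep in y; the grey tray's tongue comes up through it.
- tray: the grey tray; origin in the middle of its underside, axes as tray_mid
- cover: the green cover; origin in the middle of its underside, axes as cover_mid
- pot: bystander: terracotta pot, 100 mm across, 90 mm tall; origin at the centre of its underside
- trowel: bystander: trowel lying flat, 260 mm long along its x, blade 70 mm wide, wooden handle to -x, 26 mm tall; origin 140 mm from the handle's end, underside
- strike: bystander: bare wooden levelling board lying flat, 160 (x) x 70 (y) x 12 mm; origin at the centre of its underside
Things that resemble listed ones, but are neither listed nor needed, are in the scene too. Of the things like the cover, leave any that is pink or red; of the rest the larger one is meant.

How it is judged (in metres and radians):
On the way:
1. the grey tray is home on the black tray and released (x of tray_mid in the frame of base_seat between -0.006 and 0.006 m and y of tray_mid in the frame of base_seat between -0.006 and 0.006 m and z of tray_mid in the frame of base_seat between 0.026 and 0.033 m and angle between the x axis of tray_mid and the x axis of base_seat, either way round below 0.08 rad and angle between tray_mid's own z axis and vertical below 0.04 rad and contact force between the fingers and tray below 0.1 N), for 0.2 s.
At the end, for the whole second after the job is handed in: The grey tray sits on the black one and the cover on the grey one, each within 6 mm sideways, 3 mm above and 4 mm below its home height, 0.08 rad in turn and 0.04 rad of level, both at rest (under 0.02 m/s) and released (x of tray_mid in the frame of base_seat between -0.006 and 0.006 m and y of tray_mid in the frame of base_seat between -0.006 and 0.006 m and z of tray_mid in the frame of base_seat between 0.026 and 0.033 m and angle between the x axis of tray_mid and the x axis of base_seat, either way round below 0.08 rad and angle between each of tray_mid, cover_mid's own z axis and vertical below 0.04 rad and x of cover_mid in the frame of tray_mid between -0.006 and 0.006 m and y of cover_mid in the frame of tray_mid between -0.006 and 0.006 m and z of cover_mid in the frame of tray_mid between 0.045 and 0.052 m and angle between the x axis of cover_mid and the x axis of tray_mid, either way round below 0.08 rad and linear speed of each of tray, cover below 0.02 m/s); the robot touches nothing.
It fails at once if the tray or the cover is dropped on the stack: faster than 0.5 m/s within 30 mm of its centre line and less than about 50 mm above home ((horizontal distance between tray_mid and base_seat below 0.03 m and z of tray_mid in the frame of base_seat below 0.08 m and linear speed of tray above 0.5 m/s) or (horizontal distance between cover_mid and base_seat below 0.03 m and z of cover_mid in the frame of base_seat below 0.13 m and linear speed of cover above 0.5 m/s)).
It fails at once if the pot, the trowel or the wooden board is moved by more than 30 mm (distance of any of pot, trowel, strike from where it was at the start of the episode above 0.03 m).
It also fails if it takes over 72 s, if anything falls off the work surface, if the arm or the gripper's body presses on something with over 40 N, if the wrist force passes 120 N, or if a joint passes its speed limit or range.

## Working session

There is one attempt and no reset: what is moved stays moved. The work goes in short steps, Python scripts to look and compute and a tool call to move; the robot and the scene stay as the last step left them, time stands still between calls to the robot, and variables do not carry over. Pictures are saved under pics/ and viewed, at most 10 in all, crops included, and the job is handed in when it is done.

Besides the shell and the picture viewer there is one more tool, called after ">>>" by a JSON object that holds its "api" and its "payload". jog_arm: Moves the arm, as the interface text tells. Its arguments: {"type":"object","properties":{"targets":{"type":"array","items":{"type":"object","properties":{"turn":{"type":"array","items":{"type":"number"}},"slide":{"type":"array","items":{"type":"number"}},"claw":{"type":"number"}}}}},"required":["targets"]}

```bash
mkdir -p pics; cat > h.py <<'E'
from cell import *
import numpy as np, cv2
def ray(c,px):
    K=np.array(c["mtx"]);k=c["k1"];d=[(px[0]-K[0,2])/K[0,0],(px[1]-K[1,2])/K[1,1]]
    d=np.array(d);u=d.copy()
    for _ in range(30):u=d/(1+k*(u@u))
    R=np.array(c["R"]);t=np.array(c["t"]).ravel()
    return -R.T@t, R.T@np.array([u[0],u[1],1])
def at(c,px,z):
    o,v=ray(c,px);return o+v*(z-o[2])/v[2]
def proj(c,X):
    R=np.array(c["R"]);t=np.array(c["t"]).ravel();K=np.array(c["mtx"])
    p=(R@np.asarray(X,float).T).T+t;u=p[...,:2]/p[...,2:];u=u*(1+c["k1"]*(u**2).sum(-1,keepdims=True))
    return u*[K[0,0],K[1,1]]+[K[0,2],K[1,2]]
E
python3 - <<'E'
from h import *
for n in("top","side"):
    c=read_camera(n);cv2.imwrite(f"pics/{n}0.png",c["frame"]);o,v=ray(c,(280,210));print(n,o.round(),v.round(2),c["mtx"][0][0],c["k1"])
    for q in("tray_mid","tray_rib","tray_tongue","tray_notch","base_tongue","base_seat","cover_handle","cover_notch","cover_mid"):
        print(q,[(np.round(d["xy"]).tolist(),round(d["conf"],2)) for d in look_for(q,n)])
print(state())
E
```

```text
top [ 253.  -26. 1638.] [ 0.16 -0.01 -0.99] 508.2495260430221 0.039194187728381964
tray_mid [([260.0, 204.0], 0.7)]
tray_rib [([258.0, 204.0], 0.89)]
tray_tongue [([260.0, 207.0], 0.55)]
tray_notch [([258.0, 206.0], 0.76)]
base_tongue [([177.0, 222.0], 0.74), ([199.0, 138.0], 0.3)]
base_seat [([176.0, 220.0], 0.55)]
cover_handle [([382.0, 314.0], 0.66), ([363.0, 230.0], 0.61), ([426.0, 220.0], 0.6), ([405.0, 161.0], 0.59), ([344.0, 143.0], 0.58)]
cover_notch [([407.0, 162.0], 0.72), ([427.0, 222.0], 0.65), ([382.0, 315.0], 0.63)]
cover_mid [([365.0, 236.0], 0.83), ([430.0, 220.0], 0.77), ([384.0, 315.0], 0.58), ([407.0, 162.0], 0.56), ([259.0, 209.0], 0.38), ([248.0, 129.0], 0.37)]
side [ 424. -939. 1034.] [ 0.05  0.7  -0.71] 459.7318726294994 -0.008569675781073594
tray_mid [([295.0, 211.0], 0.92), ([268.0, 314.0], 0.37)]
tray_rib [([296.0, 214.0], 0.58)]
tray_tongue [([293.0, 211.0], 0.83)]
tray_notch [([292.0, 213.0], 0.85), ([276.0, 159.0], 0.21)]
base_tongue [([277.0, 160.0], 0.7)]
base_seat [([273.0, 160.0], 0.83)]
cover_handle [([275.0, 316.0], 0.88), ([168.0, 342.0], 0.82), ([
[... 245 characters left out ...]
 363.0], 0.78), ([300.0, 394.0], 0.75)]
{'t': 1.0, 'joints': array([ 1.10442251e+00,  4.90914149e-01,  1.55890067e+00, -3.01681466e-05,
        1.09171773e+00, -1.05595702e-01]), 'qvel': array([-0.0006704 , -0.00238515,  0.00060768,  0.00055676, -0.001069  ,
        0.00148769]), 'tau': array([ 9.50798130e-04, -6.12486720e+01, -2.58418947e+01,  6.94541540e-02,
        4.48058685e-02, -4.65246359e-06]), 'eef_pos': array([220.61488024, 584.78099225, 214.65191692]), 'tcp_rot': array([3.14153571e+00, 3.29579744e-05, 2.78082844e+00]), 'ft_force': array([0.64397211, 0.13323327, 0.67390539]), 'moment': array([-0.00225695,  0.02851715, -0.0165904 ]), 'grip_force': 0.0, 'opening': 0.9968487835350631}
```

View pics/top0.png

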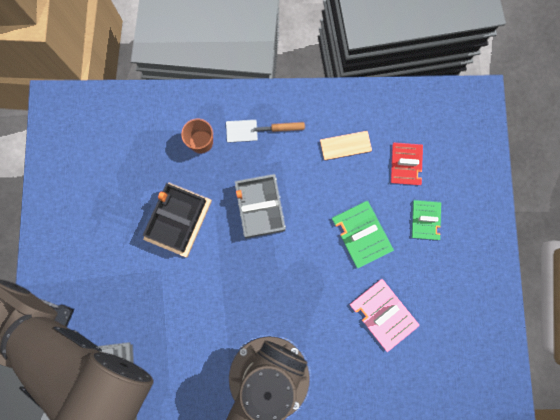

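View pics/side0.png

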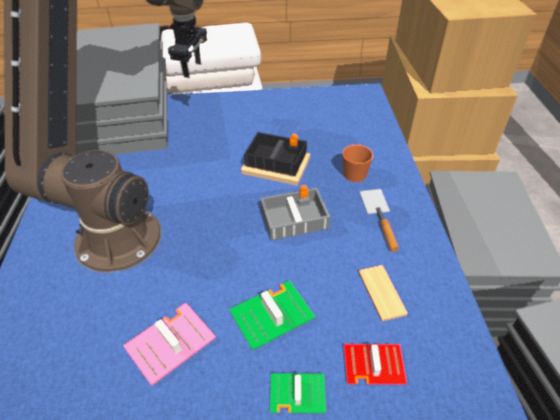

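The top view shows these cover look-alikes:
- large green (363,234)
- small green (427,220)
- red (407,164)
- pink (384,315)

I choose the large green one. The grey tray is at (260,206) and the black tray at (177,220), with tongues at (239,194) and (163,197). Next I fit the poses by silhouette in both cameras.

```bash
cat > fit.py <<'E'
from h import *
from scipy.optimize import minimize
from scipy.spatial.transform import Rotation as Ro
S=8
def box(x0,x1,y0,y1,z0,z1): return np.array([[x,y,z] for x in(x0,x1) for y in(y0,y1) for z in(z0,z1)],float)
TRAY=[box(-90,90,-65,65,8,60),box(-80,80,-55,55,0,8),box(33,57,51,65,60,80)]
COVER=[box(-90,90,-65,65,8,14),box(-80,80,-55,55,0,8),box(-8,8,-40,40,14,54)]
NOTCH=np.array([[30.5,48,14],[59.5,48,14],[59.5,66,14],[30.5,66,14]])
def world(P,p,z): return P@Ro.from_euler("z",p[2]).as_matrix().T+[p[0],p[1],z]
def sil(c,boxes,p,z,win):
    x,y,w,h=win;m=np.zeros((h*S,w*S),np.uint8)
    for b in boxes:
        q=(proj(c,world(b,p,z))-[x,y]+.5)*S
        cv2.fillConvexPoly(m,cv2.convexHull(np.round(q*16).astype(np.int32)),255,shift=4)
    return cv2.resize(m,(w,h),interpolation=cv2.INTER_AREA)/255.
def mask(fr,kind):
    f=fr.astype(int);b,g,r=f[...,0],f[...,1],f[...,2]
    org=(r>150)&(r-b>90)&(g<0.68*r)
    if kind=="tray": m=~(b-r>45)
    elif kind=="base": m=(f.max(2)<75)|((b-r>-15)&(b-r<30)&(f.max(2)<130))|org
    else: m=(g-b>40)|org|((f.min(2)>120))
    return m.astype(np.uint8)
def fit(cs,kind,boxes,p0,z,verbose=True):
    data=[]
    for c in cs:
        q=np.vstack([proj(c,world(b,p0,z)) for b in boxes]);lo=q.min(0).astype(int)-10;hi=q.max(0).astype(int)+10
        win=(*lo,*(hi-lo));m=mask(c["frame"],kind)[lo[1]:hi[1],lo[0]:hi[0]]
        n,l,st,_=cv2.connectedComponentsWithStats(m,connectivity=8);m=(l==1+np.argmax(st[1:,4])).astype(np.uint8)
        cc,_=cv2.findContours(m,cv2.RETR_EXTERNAL,cv2.CHAIN_APPROX_NONE);cv2.drawContours(m,cc,-1,1,-1)
        data.append((c,win,m.astype(float)))
    def cost(v):return sum(np.abs(sil(c,boxes,(v[0],v[1],v[2]/50),z,w)-m).sum() for c,w,m in data)
    v0=np.array([p0[0],p0[1],p0[2]*50])
    for s in(12,4):
        r=minimize(cost,v0,method="Nelder-Mead",options=dict(initial_simplex=np.vstack([v0]+[v0+s*e for e in np.eye(3)]),xatol=.05,fatol=.5));v0=r.x
    p=np.array([v0[0],v0[1],v0[2]/50])
    if verbose:print(kind,"xy",p[:2].round(1),"yaw",np.degrees(p[2]).round(1),"cost",round(r.fun,1),"areas",[round(d[2].sum()) for d in data])
    return p
def draw(c,boxes,p,z,win,k=5):
    x,y,w,h=win;im=cv2.resize(c["frame"][y:y+h,x:x+w],None,fx=k,fy=k,interpolation=cv2.INTER_CUBIC)
    for b in boxes:
        q=((proj(c,world(b,p,z))-[x,y]+.5)*k)
        cv2.polylines(im,[cv2.convexHull(q.astype(np.int32))],True,(255,0,255),1)
    return im
def init(c,ctr,tong,z):
    a=at(c,ctr,z+50);b=at(c,tong,z+75);d=b-a
    return np.array([a[0],a[1],np.arctan2(d[1],d[0])-np.arctan2(58,45)])
E
cat > s1.py <<'E'
from fit import *
T,D=read_camera("top"),read_camera("side");cs=[T,D]
out={}
for n,k,B,z,a,b in(("tray","tray",TRAY,0,(260,206),(239,194)),("base","base",TRAY,20,(177,220),(163,197)),("cover","cover",COVER,0,(363,234),(341,226))):
    p0=init(T,a,b,z) if n!="cover" else (lambda A,N:np.array([A[0],A[1],np.arctan2(*(N-A)[[1,0]])-np.arctan2(58,45)]))(at(T,a,30),at(T,b,10))
    print(n,p0.round(2));out[n]=fit(cs,k,B,p0,z)
    for c,nm in((T,"top"),(D,"side")): fit([c],k,B,out[n],z)
np.save("p.npy",out,allow_pickle=True)
rows=[]
for c in cs:
    rows.append(np.hstack([draw(c,B,out[n],z,(*(proj(c,[[*out[n][:2],40]])[0].astype(int)-[44,44]),88,88),3) for n,B,z in(("tray",TRAY,0),("base",TRAY,20),("cover",COVER+[NOTCH],0))]))
cv2.imwrite("pics/fit0.png",np.vstack(rows))
E
python3 s1.py
```

```text
tray [5.2873e+02 2.0290e+01 1.7000e-01]
tray xy [530.1  23.4] yaw 10.0 cost 162.5 areas [2496, 2724]
tray xy [530.4  23. ] yaw 9.9 cost 96.3 areas [2496]
tray xy [529.9  23.8] yaw 10.1 cost 61.0 areas [2724]
base [ 4.8411e+02  2.7836e+02 -3.9000e-01]
base xy [495.2 290.6] yaw -22.4 cost 351.8 areas [2505, 1871]
base xy [495.2 290.6] yaw -22.4 cost 136.2 areas [2505]
base xy [495.2 294.2] yaw -21.4 cost 205.6 areas [1871]
cover [ 4.3797e+02 -3.0579e+02  2.5000e-01]
cover xy [ 440.6 -304.2] yaw 25.4 cost 266.3 areas [2202, 3143]
cover xy [ 441.4 -305.9] yaw 25.3 cost 104.1 areas [2202]
cover xy [ 440.3 -302.9] yaw 25.5 cost 114.6 areas [3143]
```

View pics/fit0.png

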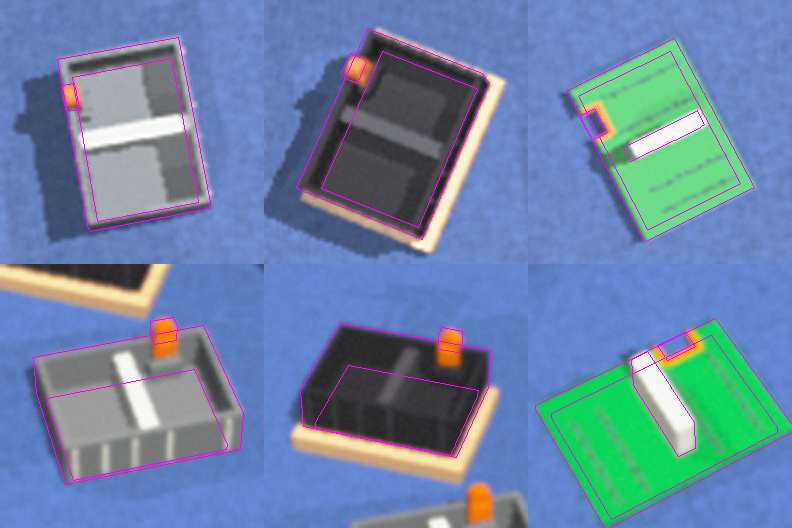

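Both fits match the outlines well: grey tray at (530,23.4) yaw 10°, black tray at (495,291) yaw −22.4°, cover at (440.6,−304) yaw 25.4°. The crop confirms the large green cover. Now I move to the tray.

>>> {"api": "jog_arm", "payload": {"targets": [{"turn": [0,0,-6],"slide": [28,-51,0],"claw": 100},{"turn": [0,0,-6],"slide": [28,-51,0],"claw": 100},{"turn": [0,0,-6],"slide": [28,-51,0],"claw": 100},{"turn": [0,0,-6],"slide": [28,-51,0],"claw": 100},{"turn": [0,0,-6],"slide": [28,-51,0],"claw": 100}]}}

```text
t: 1.72
eef_pos: [361.3, 328.2, 214.9]
tcp_rot: [3.141, 0.0, 2.254]
ft_force: [0.8, 0.5, 0.1]
opening: 1.002
grip_force: 0.0
```

>>> {"api": "jog_arm", "payload": {"targets": [{"turn": [0,0,-6],"slide": [28,-51,0],"claw": 100},{"turn": [0,0,-6],"slide": [28,-51,0],"claw": 100},{"turn": [0,0,-6],"slide": [28,-51,0],"claw": 100},{"turn": [0,0,-6],"slide": [28,-51,0],"claw": 100},{"turn": [0,0,-5.4],"slide": [28,-51,-20]}]}}

```text
validation failed for argument at $.ta...
```

>>> {"api": "jog_arm", "payload": {"targets": [{"turn": [0,0,-6],"slide": [28,-51,0],"claw": 100},{"turn": [0,0,-6],"slide": [28,-51,0],"claw": 100},{"turn": [0,0,-6],"slide": [28,-51,0],"claw": 100},{"turn": [0,0,-6],"slide": [28,-51,0],"claw": 100},{"turn": [0,0,-5.4],"slide": [28,-51,-20],"claw": 100}]}}

```text
t: 2.35
eef_pos: [502.1, 73.0, 195.6]
tcp_rot: [3.138, 0.0, 1.741]
ft_force: [1.2, 0.8, -0.5]
opening: 1.0
grip_force: 0.0
```

>>> {"api": "jog_arm", "payload": {"targets": [{"turn": [0,0,0],"slide": [29.5,-51.4,0],"claw": 100},{"turn": [0,0,0],"slide": [0,0,-60],"claw": 100},{"turn": [0,0,0],"slide": [0,0,0],"claw": 100},{"turn": [0,0,0],"slide": [0,0,0],"claw": 100}]}}

```text
t: 2.85
eef_pos: [530.5, 23.8, 136.1]
tcp_rot: [3.141, 0.0, 1.745]
ft_force: [0.2, 0.7, 0.3]
opening: 0.996
grip_force: 0.0
```

>>> {"api": "jog_arm", "payload": {"targets": [{"turn": [0,0,0],"slide": [0,0,-50],"claw": 100},{"turn": [0,0,0],"slide": [0,0,-40],"claw": 100},{"turn": [0,0,0],"slide": [0,0,-25],"claw": 80},{"turn": [0,0,0],"slide": [0,0,0],"claw": 30},{"turn": [0,0,0],"slide": [0,0,0],"claw": 10}]}}

```text
t: 3.48
eef_pos: [531.2, 23.7, 21.7]
tcp_rot: [3.139, 0.001, 1.745]
ft_force: [0.8, -0.3, 0.9]
opening: 0.742
grip_force: 0.0
```

>>> {"api": "jog_arm", "payload": {"targets": [{"turn": [0,0,0],"slide": [0,0,0],"claw": 0},{"turn": [0,0,0],"slide": [0,0,0],"claw": 0},{"turn": [0,0,0],"slide": [0,0,0],"claw": 0},{"turn": [0,0,0],"slide": [0,0,0],"claw": 0},{"turn": [0,0,0],"slide": [0,0,0],"claw": 0}]}}

```text
t: 4.1
eef_pos: [530.1, 23.4, 19.6]
tcp_rot: [-3.142, -0.0, 1.744]
ft_force: [0.3, -0.9, -0.2]
opening: 0.216
grip_force: 0.0
```

>>> {"api": "jog_arm", "payload": {"targets": [{"turn": [0,0,0],"slide": [0,0,0],"claw": 0},{"turn": [0,0,0],"slide": [0,0,0],"claw": 0},{"turn": [0,0,0],"slide": [0,0,0],"claw": 0}]}}

```text
t: 4.47
eef_pos: [530.1, 23.4, 19.6]
tcp_rot: [3.141, 0.0, 1.744]
ft_force: [0.4, 0.1, -0.5]
opening: 0.169
grip_force: 30.0
```

>>> {"api": "jog_arm", "payload": {"targets": [{"turn": [0,0,0],"slide": [0,0,10],"claw": 0},{"turn": [0,0,0],"slide": [0,0,30],"claw": 0},{"turn": [0,0,0],"slide": [0,0,40],"claw": 0},{"turn": [0,0,0],"slide": [0,0,40],"claw": 0},{"turn": [0,0,0],"slide": [0,0,20],"claw": 0}]}}

```text
t: 5.1
eef_pos: [530.3, 23.4, 162.3]
tcp_rot: [3.139, 0.001, 1.744]
ft_force: [0.8, -0.2, -2.9]
opening: 0.166
grip_force: 30.0
```

>>> {"api": "jog_arm", "payload": {"targets": [{"turn": [0,0,-2.4],"slide": [-2.9,20,0],"claw": 0},{"turn": [0,0,-5],"slide": [-5,40,0],"claw": 0},{"turn": [0,0,-6],"slide": [-6,45,0],"claw": 0},{"turn": [0,0,-6],"slide": [-6,45,0],"claw": 0},{"turn": [0,0,-5],"slide": [-6,45,0],"claw": 0}]}}

```text
t: 5.72
eef_pos: [503.6, 219.7, 160.2]
tcp_rot: [3.142, 0.0, 1.315]
ft_force: [0.8, -1.6, -2.8]
opening: 0.166
grip_force: 30.0
```

>>> {"api": "jog_arm", "payload": {"targets": [{"turn": [0,0,-5],"slide": [-5,40,0],"claw": 0},{"turn": [0,0,-3],"slide": [-4,32.2,0],"claw": 0},{"turn": [0,0,0],"slide": [0,0,0],"claw": 0},{"turn": [0,0,0],"slide": [0,0,0],"claw": 0},{"turn": [0,0,0],"slide": [0,0,0],"claw": 0}]}}

```text
t: 6.35
eef_pos: [495.3, 289.7, 159.8]
tcp_rot: [-3.142, 0.0, 1.178]
ft_force: [-0.1, -1.2, -2.5]
opening: 0.168
grip_force: 30.0
```

```bash
python3 - <<'E'
from h import *
s=state();print(s["eef_pos"].round(1),np.degrees(s["tcp_rot"]).round(2))
for n in("top","side"):
    c=read_camera(n);p=proj(c,[[495,291,120]])[0].astype(int)
    im=c["frame"][p[1]-50:p[1]+50,p[0]-65:p[0]+65];globals()[n]=cv2.resize(im,None,fx=6,fy=6,interpolation=cv2.INTER_CUBIC)[:,:];print(n,p-[65,50])
cv2.imwrite("pics/hov.png",cv2.resize(np.vstack([cv2.resize(side,(780,600))]),(780,600)));cv2.imwrite("pics/hovt.png",top)
E
```

```text
[495.3 289.7 159.8] [-1.800e+02  1.000e-02  6.749e+01]
top [104 164]
side [210  87]
```

View pics/hov.png

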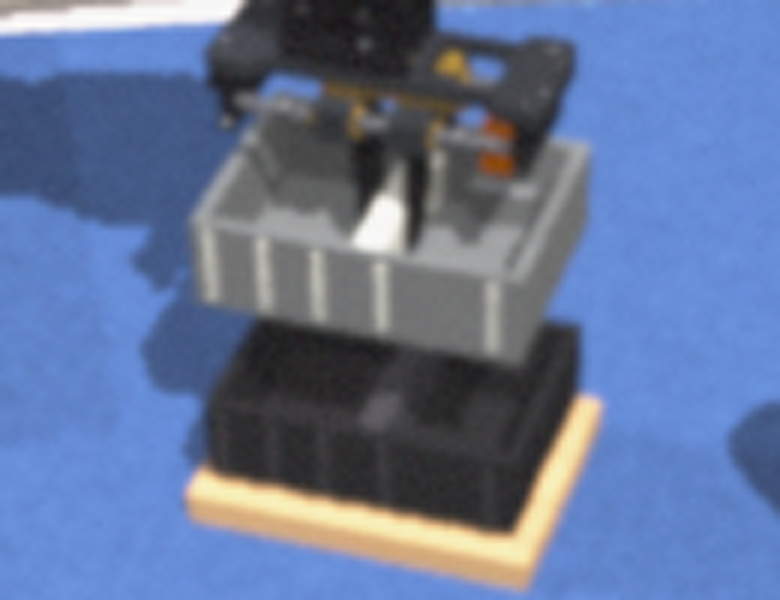

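The tray hangs level above the black tray, its orange tongue at the rear right (495,145 in the crop). I'll refine the base pose with the plywood outline included.

```bash
python3 - <<'E'
from fit import *
T,D=read_camera("top"),read_camera("side")
hov={n:c["frame"].copy() for n,c in(("t",T),("s",D))}
T["frame"]=cv2.imread("pics/top0.png");D["frame"]=cv2.imread("pics/side0.png")
B=[b+[0,0,20] for b in TRAY]+[box(-100,100,-75,75,0,20)]
p0=np.array([495.2,290.6,-.39])
for cs in([T,D],[T],[D]): fit(cs,"tray",B,p0,0)
# bright-rule variants for black tray only in side view
p=fit([T,D],"tray",B,p0,0,False)
ims=[draw(c,B,p,0,(*(proj(c,[[*p[:2],50]])[0].astype(int)-[44,40]),88,80),4) for c in(T,D)]
# hover: model of tray at tool pose, base front
D["frame"]=hov["s"];T["frame"]=hov["t"]
g=np.array([495.3,289.7,np.radians(-22.5)])
ims2=[draw(c,TRAY[:1]+TRAY[2:],g,140,(*(proj(c,[[*p[:2],100]])[0].astype(int)-[44,40]),88,80),4) for c in(T,D)]
cv2.imwrite("pics/b.png",np.vstack([np.hstack(ims),np.hstack(ims2)])[:,:])
E
```

```text
tray xy [494.4 288.9] yaw -22.7 cost 196.9 areas [3217, 2706]
tray xy [494.6 288.7] yaw -23.0 cost 111.0 areas [3217]
tray xy [494.1 288.2] yaw -22.8 cost 82.7 areas [2706]
```

```bash
python3 -c "
import cv2;i=cv2.imread('pics/b.png');cv2.imwrite('pics/b2.png',cv2.resize(i,(656,600)))"
```

```text
(no output)
```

View pics/b2.png

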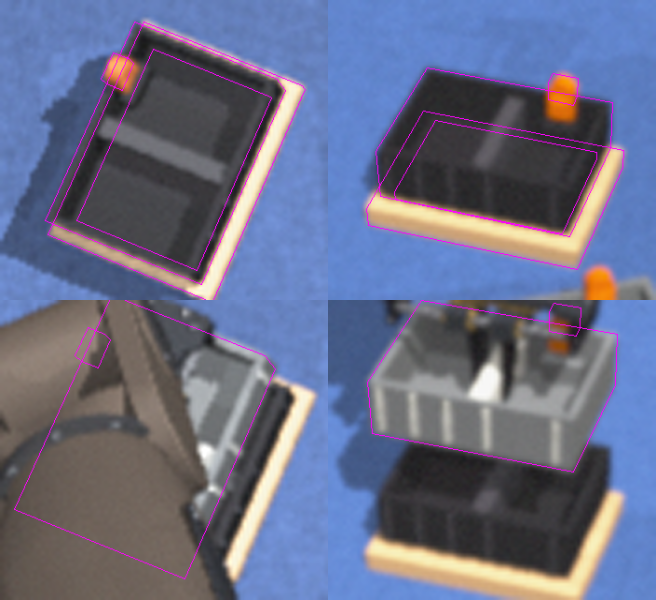

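The overlay is tight. The base is at (494.4,288.9), −22.7°. I make a small correction and descend gently.

>>> {"api": "jog_arm", "payload": {"targets": [{"turn": [0,0,-0.2],"slide": [-0.8,-0.8,-20],"claw": 0},{"turn": [0,0,0],"slide": [0,0,-20],"claw": 0},{"turn": [0,0,0],"slide": [0,0,-10],"claw": 0},{"turn": [0,0,0],"slide": [0,0,-5],"claw": 0},{"turn": [0,0,0],"slide": [0,0,0],"claw": 0}]}}

```text
t: 7.18
eef_pos: [494.5, 289.8, 104.8]
tcp_rot: [3.141, -0.0, 1.175]
ft_force: [0.6, -0.5, -1.7]
opening: 0.164
grip_force: 30.0
```

>>> {"api": "jog_arm", "payload": {"targets": [{"turn": [0,0,0],"slide": [0,0,-3],"claw": 0},{"turn": [0,0,0],"slide": [0,0,-3],"claw": 0},{"turn": [0,0,0],"slide": [0,0,0],"claw": 0}]}}

```text
t: 7.55
eef_pos: [494.4, 289.8, 98.5]
tcp_rot: [-3.142, 0.0, 1.175]
ft_force: [0.6, -0.5, -1.8]
opening: 0.167
grip_force: 30.0
```

>>> {"api": "jog_arm", "payload": {"targets": [{"turn": [0,0,0],"slide": [0,-0.7,-2],"claw": 0},{"turn": [0,0,0],"slide": [0,0,-2],"claw": 0},{"turn": [0,0,0],"slide": [0,0,-2],"claw": 0},{"turn": [0,0,0],"slide": [0,0,-1],"claw": 0},{"turn": [0,0,0],"slide": [0,0,0],"claw": 0}]}}

```text
t: 8.18
eef_pos: [494.4, 289.1, 91.7]
tcp_rot: [3.141, -0.0, 1.175]
ft_force: [0.4, -0.1, -2.5]
opening: 0.168
grip_force: 30.0
```

>>> {"api": "jog_arm", "payload": {"targets": [{"turn": [0,0,0],"slide": [0,0,-0.8],"claw": 0},{"turn": [0,0,0],"slide": [0,0,0],"claw": 0},{"turn": [0,0,0],"slide": [0,0,0],"claw": 0}]}}

```text
t: 8.55
eef_pos: [494.5, 289.1, 91.6]
tcp_rot: [3.141, -0.0, 1.175]
ft_force: [-2.1, 0.4, 7.5]
opening: 0.17
grip_force: 30.0
```

Contact came exactly at home height (91.6). I let go and rise.

>>> {"api": "jog_arm", "payload": {"targets": [{"turn": [0,0,0],"slide": [0,0,0],"claw": 20},{"turn": [0,0,0],"slide": [0,0,0],"claw": 40},{"turn": [0,0,0],"slide": [0,0,0],"claw": 60},{"turn": [0,0,0],"slide": [0,0,0],"claw": 60},{"turn": [0,0,0],"slide": [0,0,0],"claw": 60}]}}

```text
t: 9.18
eef_pos: [494.4, 289.1, 90.8]
tcp_rot: [3.142, 0.0, 1.175]
ft_force: [0.2, 0.1, 0.2]
opening: 0.557
grip_force: 0.0
```

>>> {"api": "jog_arm", "payload": {"targets": [{"turn": [0,0,0],"slide": [0,0,20],"claw": 60},{"turn": [0,0,0],"slide": [0,0,40],"claw": 60},{"turn": [0,0,5],"slide": [0,-10,50],"claw": 100},{"turn": [0,0,5],"slide": [-3,-40,10],"claw": 100},{"turn": [0,0,5],"slide": [0,-54,0],"claw": 100}]}}

```text
t: 9.8
eef_pos: [491.5, 184.7, 212.0]
tcp_rot: [3.139, -0.001, 1.442]
ft_force: [1.4, -0.0, -0.5]
opening: 0.859
grip_force: 0.0
```

>>> {"api": "jog_arm", "payload": {"targets": [{"turn": [0,0,5],"slide": [-5,-54,0],"claw": 100},{"turn": [0,0,5],"slide": [-5,-54,0],"claw": 100},{"turn": [0,0,5],"slide": [-5,-54,0],"claw": 100},{"turn": [0,0,5],"slide": [-5,-54,0],"claw": 100},{"turn": [0,0,5],"slide": [-5,-54,0],"claw": 100}]}}

```text
t: 10.42
eef_pos: [466.1, -86.6, 211.0]
tcp_rot: [3.141, 0.0, 1.876]
ft_force: [0.9, 0.3, -1.1]
opening: 1.003
grip_force: 0.0
```

```bash
cat > s2.py <<'E'
from fit import *
s=state();print(s["t"],s["eef_pos"].round(1),np.degrees(s["tcp_rot"]).round(2))
T,D=read_camera("top"),read_camera("side")
B=[b+[0,0,20] for b in TRAY]+[box(-100,100,-75,75,0,20)]+[b+[0,0,72] for b in TRAY]
p=np.array([494.4,288.9,np.radians(-22.7)])
fit([T,D],"tray",B,p,0)
ims=[draw(c,B,p,0,(*(proj(c,[[*p[:2],80]])[0].astype(int)-[48,48]),96,96),4) for c in(T,D)]
cv2.imwrite("pics/c.png",np.hstack(ims))
E
python3 s2.py
```

```text
10.425 [466.1 -86.6 211. ] [1.7997e+02 1.0000e-02 1.0749e+02]
tray xy [493.5 288.3] yaw -22.3 cost 1723.5 areas [3543, 5102]
```

View pics/c.png

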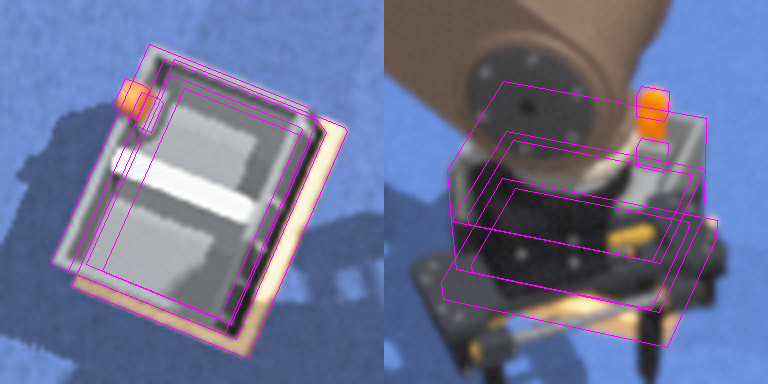

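The top view shows the tray seated on the drawn home outline, with the tongues in line at (135,98). Next is the cover.

>>> {"api": "jog_arm", "payload": {"targets": [{"turn": [0,0,4],"slide": [-5.5,-52,0],"claw": 100},{"turn": [0,0,3.9],"slide": [-7,-55,-20],"claw": 100},{"turn": [0,0,0],"slide": [-7,-58,-20],"claw": 100},{"turn": [0,0,0],"slide": [-6,-52.6,-20],"claw": 100},{"turn": [0,0,0],"slide": [0,0,-30],"claw": 100}]}}

```text
t: 11.15
eef_pos: [441.0, -305.3, 120.3]
tcp_rot: [3.141, 0.002, 2.007]
ft_force: [1.5, 0.2, -0.3]
opening: 0.999
grip_force: 0.0
```

>>> {"api": "jog_arm", "payload": {"targets": [{"turn": [0,0,0],"slide": [0,0,0],"claw": 100},{"turn": [0,0,0],"slide": [0,0,0],"claw": 100}]}}

```text
t: 11.4
eef_pos: [441.5, -302.0, 121.8]
tcp_rot: [3.141, 0.001, 2.012]
ft_force: [0.3, 0.5, -0.2]
opening: 0.999
grip_force: 0.0
```

>>> {"api": "jog_arm", "payload": {"targets": [{"turn": [0,0,0.1],"slide": [-0.9,-2.2,-40],"claw": 100},{"turn": [0,0,0],"slide": [0,0,-38],"claw": 100},{"turn": [0,0,0],"slide": [0,0,-20],"claw": 60},{"turn": [0,0,0],"slide": [0,0,0],"claw": 30},{"turn": [0,0,0],"slide": [0,0,0],"claw": 10}]}}

```text
t: 12.02
eef_pos: [440.8, -304.8, 24.4]
tcp_rot: [3.141, 0.002, 2.014]
ft_force: [-0.5, -0.3, -0.3]
opening: 0.742
grip_force: 0.0
```

>>> {"api": "jog_arm", "payload": {"targets": [{"turn": [0,0,0],"slide": [0,0,0],"claw": 0},{"turn": [0,0,0],"slide": [0,0,0],"claw": 0},{"turn": [0,0,0],"slide": [0,0,0],"claw": 0},{"turn": [0,0,0],"slide": [0,0,0],"claw": 0},{"turn": [0,0,0],"slide": [0,0,0],"claw": 0}]}}

```text
t: 12.65
eef_pos: [440.0, -304.7, 22.8]
tcp_rot: [3.142, -0.0, 2.013]
ft_force: [0.0, 0.0, 0.6]
opening: 0.217
grip_force: 0.0
```

>>> {"api": "jog_arm", "payload": {"targets": [{"turn": [0,0,0],"slide": [0,0,0],"claw": 0},{"turn": [0,0,0],"slide": [0,0,0],"claw": 0},{"turn": [0,0,0],"slide": [0,0,0],"claw": 0}]}}

```text
t: 13.02
eef_pos: [440.1, -304.7, 22.8]
tcp_rot: [3.141, -0.0, 2.013]
ft_force: [-0.5, -0.4, -0.4]
opening: 0.17
grip_force: 30.0
```

>>> {"api": "jog_arm", "payload": {"targets": [{"turn": [0,0,0],"slide": [0,0,10],"claw": 0},{"turn": [0,0,0],"slide": [0,0,40],"claw": 0},{"turn": [0,0,0],"slide": [0,0,50],"claw": 0},{"turn": [0,0,0],"slide": [0,0,50],"claw": 0},{"turn": [0,0,-2],"slide": [2,18,40],"claw": 0}]}}

```text
t: 13.65
eef_pos: [441.8, -287.0, 215.3]
tcp_rot: [3.141, 0.001, 1.976]
ft_force: [1.5, -0.4, -2.7]
opening: 0.166
grip_force: 30.0
```

>>> {"api": "jog_arm", "payload": {"targets": [{"turn": [0,0,-3],"slide": [4,40,0],"claw": 0},{"turn": [0,0,-4],"slide": [4,45,0],"claw": 0},{"turn": [0,0,-4],"slide": [4,45,0],"claw": 0},{"turn": [0,0,-4],"slide": [4,45,0],"claw": 0},{"turn": [0,0,-4],"slide": [4,45,0],"claw": 0}]}}

```text
t: 14.28
eef_pos: [461.6, -65.2, 213.3]
tcp_rot: [3.141, 0.0, 1.644]
ft_force: [1.5, -0.1, -3.2]
opening: 0.169
grip_force: 30.0
```

>>> {"api": "jog_arm", "payload": {"targets": [{"turn": [0,0,-4],"slide": [4,45,0],"claw": 0},{"turn": [0,0,-4],"slide": [4,45,0],"claw": 0},{"turn": [0,0,-4],"slide": [4,45,0],"claw": 0},{"turn": [0,0,-4],"slide": [4,45,0],"claw": 0},{"turn": [0,0,-4],"slide": [4,45,0],"claw": 0}]}}

```text
t: 14.9
eef_pos: [481.6, 159.7, 213.3]
tcp_rot: [3.141, 0.0, 1.295]
ft_force: [0.3, -0.7, -3.2]
opening: 0.166
grip_force: 30.0
```

>>> {"api": "jog_arm", "payload": {"targets": [{"turn": [0,0,-4],"slide": [4,45,0],"claw": 0},{"turn": [0,0,-2],"slide": [4,40,0],"claw": 0},{"turn": [0,0,-1],"slide": [4,25,0],"claw": 0},{"turn": [0,0,0],"slide": [0,0,0],"claw": 0},{"turn": [0,0,0],"slide": [0,0,0],"claw": 0}]}}

```text
t: 15.52
eef_pos: [493.6, 267.7, 212.9]
tcp_rot: [-3.141, 0.001, 1.175]
ft_force: [-0.0, -0.2, -2.4]
opening: 0.166
grip_force: 30.0
```

>>> {"api": "jog_arm", "payload": {"targets": [{"turn": [0,0,0],"slide": [0.4,21.3,0],"claw": 0},{"turn": [0,0,0],"slide": [0,0,-20],"claw": 0},{"turn": [0,0,0],"slide": [0,0,0],"claw": 0},{"turn": [0,0,0],"slide": [0,0,0],"claw": 0}]}}

```text
t: 16.02
eef_pos: [494.7, 289.7, 193.4]
tcp_rot: [3.141, -0.0, 1.175]
ft_force: [-0.5, -0.3, -3.8]
opening: 0.164
grip_force: 30.0
```

```bash
cat > s3.py <<'E'
from fit import *
s=state();e=s["eef_pos"];print(s["t"],e.round(1),np.degrees(s["tcp_rot"]).round(2))
T,D=read_camera("top"),read_camera("side")
p=np.array([494.4,288.9,np.radians(-22.7)]);g=np.array([e[0]+.6,e[1],s["tcp_rot"][2]-np.pi/2])
ims=[]
for c in(T,D):
    w=(*(proj(c,[[*p[:2],130]])[0].astype(int)-[48,48]),96,96);im=draw(c,COVER[:1]+[NOTCH],g,e[2]-22.8,w,4)
    for b in (TRAY[0],TRAY[2]): cv2.polylines(im,[cv2.convexHull(((proj(c,world(b,p,72))-w[:2]+.5)*4).astype(np.int32))],True,(0,255,255),1)
    ims.append(im)
cv2.imwrite("pics/d.png",np.hstack(ims))
E
python3 s3.py
```

```text
16.025 [494.7 289.7 193.4] [ 1.7998e+02 -2.0000e-02  6.7310e+01]
```

View pics/d.png

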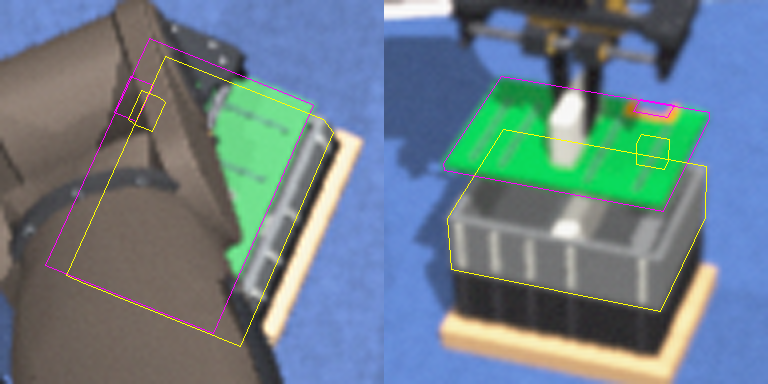

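The cover's plate and notch (655,108) match the model, and the tray matches its home outline, so I lower it.

>>> {"api": "jog_arm", "payload": {"targets": [{"turn": [0,0,0],"slide": [-0.6,-0.7,-10],"claw": 0},{"turn": [0,0,0],"slide": [0,0,-10],"claw": 0},{"turn": [0,0,0],"slide": [0,0,-6],"claw": 0},{"turn": [0,0,0],"slide": [0,0,-4],"claw": 0},{"turn": [0,0,0],"slide": [0,0,0],"claw": 0}]}}

```text
t: 16.75
eef_pos: [493.8, 288.9, 162.6]
tcp_rot: [-3.141, 0.0, 1.175]
ft_force: [0.1, 0.9, -3.3]
opening: 0.165
grip_force: 30.0
```

>>> {"api": "jog_arm", "payload": {"targets": [{"turn": [0,0,0],"slide": [0,0,-4],"claw": 0},{"turn": [0,0,0],"slide": [0,0,-4],"claw": 0},{"turn": [0,0,0],"slide": [0,0,-3],"claw": 0},{"turn": [0,0,0],"slide": [0,0,0],"claw": 0}]}}

```text
t: 17.25
eef_pos: [493.7, 288.9, 151.6]
tcp_rot: [-3.141, 0.0, 1.175]
ft_force: [-0.3, -0.3, -3.7]
opening: 0.169
grip_force: 30.0
```

>>> {"api": "jog_arm", "payload": {"targets": [{"turn": [0,0,0],"slide": [0,0,-2],"claw": 0},{"turn": [0,0,0],"slide": [0,0,-2],"claw": 0},{"turn": [0,0,0],"slide": [0,0,-1],"claw": 0},{"turn": [0,0,0],"slide": [0,0,-0.4],"claw": 0},{"turn": [0,0,0],"slide": [0,0,0],"claw": 0}]}}

```text
t: 17.88
eef_pos: [493.8, 288.9, 146.8]
tcp_rot: [3.141, -0.0, 1.175]
ft_force: [-2.5, -1.5, 3.9]
opening: 0.168
grip_force: 30.0
```

Contact at the expected 146.8. I release, rise and clear the view.

>>> {"api": "jog_arm", "payload": {"targets": [{"turn": [0,0,0],"slide": [0,0,0],"claw": 20},{"turn": [0,0,0],"slide": [0,0,0],"claw": 40},{"turn": [0,0,0],"slide": [0,0,0],"claw": 60},{"turn": [0,0,0],"slide": [0,0,0],"claw": 60},{"turn": [0,0,0],"slide": [0,0,0],"claw": 60}]}}

```text
t: 18.5
eef_pos: [493.8, 288.9, 146.4]
tcp_rot: [3.142, 0.0, 1.175]
ft_force: [0.2, -0.0, 0.0]
opening: 0.558
grip_force: 0.0
```

>>> {"api": "jog_arm", "payload": {"targets": [{"turn": [0,0,0],"slide": [0,0,20],"claw": 60},{"turn": [0,0,0],"slide": [0,0,40],"claw": 60},{"turn": [0,0,0],"slide": [0,0,50],"claw": 60},{"turn": [0,0,5],"slide": [0,-45,0],"claw": 60},{"turn": [0,0,5],"slide": [0,-55,0],"claw": 60}]}}

```text
t: 19.12
eef_pos: [493.7, 188.3, 257.0]
tcp_rot: [3.14, -0.001, 1.354]
ft_force: [1.5, -0.4, -0.2]
opening: 0.601
grip_force: 0.0
```

>>> {"api": "jog_arm", "payload": {"targets": [{"turn": [0,0,5],"slide": [-5,-55,0],"claw": 60},{"turn": [0,0,5],"slide": [-5,-55,0],"claw": 60},{"turn": [0,0,5],"slide": [-5,-55,0],"claw": 60},{"turn": [0,0,5],"slide": [-5,-55,0],"claw": 60},{"turn": [0,0,5],"slide": [-5,-55,0],"claw": 60}]}}

```text
t: 19.75
eef_pos: [468.4, -87.9, 256.7]
tcp_rot: [3.141, 0.0, 1.789]
ft_force: [0.5, 0.1, -0.2]
opening: 0.601
grip_force: 0.0
```

>>> {"api": "jog_arm", "payload": {"targets": [{"turn": [0,0,5],"slide": [-5,-55,0],"claw": 60},{"turn": [0,0,5],"slide": [-5,-55,0],"claw": 60},{"turn": [0,0,5],"slide": [-5,-45,0],"claw": 60},{"turn": [0,0,0],"slide": [0,0,0],"claw": 60},{"turn": [0,0,0],"slide": [0,0,0],"claw": 60}]}}

```text
t: 20.38
eef_pos: [453.7, -240.7, 256.4]
tcp_rot: [3.142, -0.0, 2.047]
ft_force: [-0.8, 0.6, 0.1]
opening: 0.599
grip_force: 0.0
```

```bash
python3 - <<'E'
from fit import *
print(state()["t"])
T,D=read_camera("top"),read_camera("side");p=np.array([494.4,288.9,np.radians(-22.7)]);ims=[]
for c in(T,D):
    w=(*(proj(c,[[*p[:2],110]])[0].astype(int)-[48,48]),96,96);im=draw(c,COVER[:1]+COVER[2:],p,124,w,4)
    for b in TRAY[::2]: cv2.polylines(im,[cv2.convexHull(((proj(c,world(b,p,72))-w[:2]+.5)*4).astype(np.int32))],True,(0,255,255),1)
    ims.append(im)
cv2.imwrite("pics/e.png",np.hstack(ims))
E
```

```text
20.375
```

View pics/e.png

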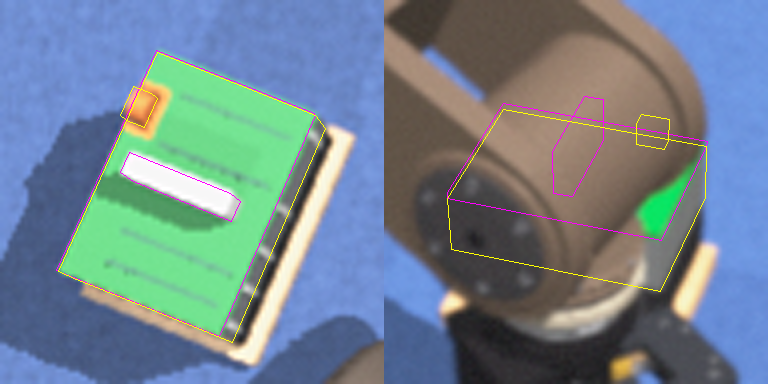

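The cover lies on its home outline, and the tongue comes up through the notch at (145,108). I hand the job in.

```bash
python3 -c "
from cell import *
print(job_done())"
```

```text
the job is handed in; nothing more can be done
None
```

The grey tray is home on the black tray and the green cover is home on the grey tray, both released; the job is handed in at about 20 s with no verdict shown, and I did not re-check the pot, trowel and board, though nothing I moved went near them.

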